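# Level the pans of the parts balance

## Robot

A 6-joint arm with a two-finger parallel gripper is mounted at the origin on the work surface. World frame = base frame: x ahead of the robot, y to its left, z up, the work surface at z = 0. Lengths are in m, angles in rad, forces in N, time in s.
With the tool pointing down it reaches from about 0.325 to 1 m from the base axis. Payload 5.1 kg.
Tool frame: the origin (TCP) lies midway between the tips of the shut fingers; the grasp point (between the pads) lies 19 mm behind it (bot.pinch_z is the distance from the TCP to the grasp point, in m); z points along the fingers, y is the direction in which the jaws open and shut (so a half turn about z gives the same grasp; the last joint's range is limited). The gripper opens to 85 mm and grips with 20 to 120 N. Pads are 22 mm wide; open, the fingers measure 114 mm over their backs; the gripper's body (76 mm by 85 mm) begins 54 mm behind the grasp point. The pads swing forward as they close: fully open they stand 13 mm farther back than shut.
Start: joints at [1.195, 0.124, 1.65, -0, 1.367, -0.083], TCP at [0.188, 0.622, 0.231] pointing down, gripper open.
Joint ranges: [-2.61, 2.61], [-1.02, 2.33], [0.03, 2.71], [-1.35, 4.49], [0.32, 2.68], [-2.91, 2.91]. Speed limits (rad/s): [2.57, 2.57, 3.14, 3.14, 3.14, 3.14].

## Interface

Orientations are given as a unit quaternion [x, y, z, w].
In Python, from rig import bot, vision, nets gives the robot as it stands.
- The arm moves only by the shell command python3 -m creep 'ROWS' [FORCE]. ROWS is JSON, a list of rows, each an object of numbers: "tx", "ty", "tz": the shift along the world's x, y, z in m; "ax", "ay", "az": the turn, a rotation vector about the world's x, y, z in rad; "hand": the opening, from -1 (shut) to 1 (fully open). In form: [{"tx": .., "ty": .., "tz": .., "ax": .., "ay": .., "az": .., "hand": ..}, ...]. A call has exactly 10 rows; each row is the pose to reach, as a shift and turn from the pose commanded when the call began; what a row does not reach only later rows make up. A row lasts 1/8 s, in which the tool goes at most 62.5 mm and 10.7 degrees, less where a joint would pass 70% of its speed; a pose out of reach is approached as far as the arm can. A call with a gripper value outside its range is refused whole. The fingers move at their own pace and stop on an object; FORCE is the grip in N (left out, the last holds). Time passes only in rows, so rows that repeat a pose let the fingers close, or fill a call up. It gives the time, the measured TCP pose, the force and the opening at its end, in the units of the state.
- bot.read_state(): the state, without advancing time (a new reading comes with each control period).
- vision.read_camera(name): name is "scene" or "top" or "wrist"; returns a dict with "frame" (420x560x3 uint8, red, green, blue), "depth" (420x560 float32, m along the optical axis (not along the pixel's ray), 0 where there is no reading), "fx", "fy", "cx", "cy" (pixels), "R" (3x3) and "t" (3): a world point X has camera coordinates R X + t. Camera axes: x right, y down, z forward; pixel columns grow to the right and rows downward; lengths in m; the calibration is good to about 2 mm. The wrist camera is an equidistant fisheye: a pixel r from the principal point sees the ray r / f radians off the axis. A picture is of the moment at which its call begins.
- bot.hand_in(): hands the job in, once; it reports no verdict.
Trained networks look in a picture, given as the dict that the camera call returned (one of the last four; its "shot" number tells which), for a name from the list of things; names that differ only in an ending like _2 or _b are one class to them, and where a whole thing is asked for, a point or a joint stands for the part that bears it (a point fixed in the world has none). Each returns a list of dicts, best first, with "conf" (0 to 1); they miss things now and then, are a little off and sometimes report something else, mostly with a low value. They report only what shows in the picture. A call takes as long as a camera call. They do not tell look-alikes from the thing itself.
- nets.spot_in(picture, thing): "point" ([column, row] in pixels, amid what is visible of it).
The state is a dict: "time_s": time; "joint_positions": joint angles; "joint_velocities": joint speeds; "joint_torque": joint torques, N m; "tool_pos": TCP position; "tool_rot": TCP orientation; "wrist_force": force on the tool from outside, world axes, zero at the start; "moment": the same for the moment, N m; "width": opening from 0.0 (shut) to 1.0 (fully open).
Only numpy, scipy, OpenCV 4.12 (cv2) and the standard library are available. Lean on these libraries where they do the work, as an engineer would, in place of code of your own. Each camera call takes 0.05 s, during which the arm holds its last target.

## Task

The little two-pan balance on the cabinet shelf is down on one side. Move what is needed from the low pan to the high one so that both pans come to rest level, with the steel scoop, the glass vial and the green plant anchor all still in the pans and standing upright as they do now.

Things in the scene. Friction and masses are not known exactly. Their poses are not given: they have to be found in the camera images.
- balance: Fixed two-pan balance; origin under its centre, z up, y along the pans. Pans: clear trays 170 (x) x 140 mm, walls 4, rims 10 above floor, centred 90 mm to +y and -y. They stay horizontal and slide up and down oppositely, at most 9 mm (3 mm per 10 g difference, wherever things stand). Level: both floors 100 mm above origin, rims flush with the blue post (30 x 18 mm, top at 110 mm) between them.
- scoop: Stainless scoop, 90 g: open round cup, 38 mm wide at base, 44 at rim, 28 tall; flat handle at the rim along +x to 60 mm from the axis. Origin: centre of underside, z up. All stated weights within 4 %. At the start scoop and either vial or anchor are in one pan, about 86 mm apart along the balance's x; the third thing is in the other pan, in its +x or -x half.
- vial: Empty clear glass test vial with black twist cap, 60 g, standing: diameter 28 mm, 62 mm tall (glass to the shoulder at 42 mm, cap of diameter 27 mm from 46 up). Origin: centre of underside, z up along the vial. (An amber vial with a white cap on the shelf is not part of the job.)
- anchor: Green plastic plant anchor, 30 g, standing: round foot of diameter 44 mm, 6 thick, low ribs up to 15 mm, plain round stem of diameter 16 mm up to 48 mm (grip it above the ribs), two thin soft horns to 62 mm at the top. Origin: centre of underside, z up along the stem. (A white anchor on the shelf is not part of the job.)
There are look-alikes about, which are no part of the job. What is shaped like the anchor but purple is not meant.

How it is judged:
At the end, for the whole second after the job is handed in: The scoop is alone in one pan and the vial and the anchor are in the other, so that the pans are level: all three stand in the pans with their undersides 94 to 106 mm above the balance's origin (level is 100 mm), upright within 11 degrees, at rest and released (((y of scoop in the frame of balance between 0.02 and 0.16 m and y of vial in the frame of balance between -0.16 and -0.02 m and y of anchor in the frame of balance between -0.16 and -0.02 m) or (y of scoop in the frame of balance between -0.16 and -0.02 m and y of vial in the frame of balance between 0.02 and 0.16 m and y of anchor in the frame of balance between 0.02 and 0.16 m)) and x of scoop in the frame of balance between -0.085 and 0.085 m and z of scoop in the frame of balance between 0.094 and 0.106 m and angle between each of scoop, vial, anchor's own z axis and vertical below 0.2 rad and linear speed of each of scoop, vial, anchor below 0.03 m/s and x of vial in the frame of balance between -0.085 and 0.085 m and z of vial in the frame of balance between 0.094 and 0.106 m and x of anchor in the frame of balance between -0.085 and 0.085 m and z of anchor in the frame of balance between 0.094 and 0.106 m); the robot touches nothing.
It also fails if it takes over 42 s, if anything falls off the work surface, if the arm or the gripper's body presses on something with over 40 N, if the wrist force passes 120 N, or if a joint passes its speed limit or range.

## Working session

There is one attempt and no reset: what is moved stays moved. The work goes in short steps, Python scripts to look and compute and a shell command to move; the robot and the scene stay as the last step left them, time stands still between calls to the robot, and variables do not carry over. Pictures are saved under pics/ and viewed, and the job is handed in when it is done.

```bash
mkdir -p pics; cat > h.py <<'E'
import numpy as np, cv2
from rig import bot, vision, nets
def save(p,n,box=None,s=1):
    im=p["frame"][:,:,::-1]
    if box: im=im[box[1]:box[3],box[0]:box[2]]
    cv2.imwrite("pics/"+n,cv2.resize(im,None,fx=s,fy=s,interpolation=cv2.INTER_CUBIC))
def xyz(p):
    R=np.array(p["R"]);t=np.array(p["t"]);d=p["depth"]
    v,u=np.mgrid[:d.shape[0],:d.shape[1]]
    c=np.stack([(u-p["cx"])/p["fx"]*d,(v-p["cy"])/p["fy"]*d,d],-1)
    return (c-t)@R
E
python3 - <<'E'
from h import *
print(bot.read_state())
for n in("scene","top"):
    p=vision.read_camera(n);save(p,n+"1.png")
    X=xyz(p)
    print(n,-np.array(p["R"]).T@np.array(p["t"]),p["fx"])
    for th in("balance","scoop","vial","anchor"):
        for r in nets.spot_in(p,th)[:4]:
            c,w=map(int,r["point"]);print(th,c,w,round(r["conf"],2),X[w,c].round(3))
p=vision.read_camera("wrist");save(p,"wrist1.png")
E
```

```text
{'time_s': 0.0, 'joint_positions': array([ 1.19541818e+00,  1.24510242e-01,  1.65163958e+00,  7.97224039e-06,
        1.36753028e+00, -8.25913145e-02]), 'joint_velocities': array([ 1.05341889e-03,  5.06007505e-05,  4.43372134e-04, -8.27452748e-04,
        2.64113694e-03, -1.38801786e-03]), 'joint_torque': array([-4.24258051e-04, -4.23631704e+01, -3.65440321e+01, -1.31992642e-04,
        7.49800878e-03,  8.79458128e-06]), 'tool_pos': array([0.18740223, 0.62176821, 0.23007005]), 'tool_rot': array([ 1.45871805e-01,  9.89302950e-01, -1.01559535e-03, -2.40715369e-04]), 'wrist_force': array([ 0.60504191,  0.36645548, -0.45439624]), 'moment': array([0.01651597, 0.0253475 , 0.0458328 ]), 'width': 1.0004963205649318}
scene [ 0.8470621  -0.24378498  0.72493457] 440.12519869621957
balance 265 251 0.94 [0.609 0.007 0.05 ]
scoop 315 204 0.93 [0.634 0.112 0.097]
vial 204 265 0.9 [ 0.6   -0.107  0.172]
anchor 288 176 0.93 [0.566 0.123 0.108]
anchor 355 179 0.78 [0.637 0.247 0.028]
top [0.49365613 0.04407063 0.83821079] 464.13495829296994
balance 293 212 0.84 [0.571 0.019 0.108]
scoop 240 169 0.7 [0.643 0.105 0.095]
vial 372 200 0.86 [ 0.584 -0.094  0.168]
anchor 163 184 0.87 [0.627 0.244 0.036]
anchor 224 219 0.74 [0.556 0.123 0.151]
```

View pics/scene1.png

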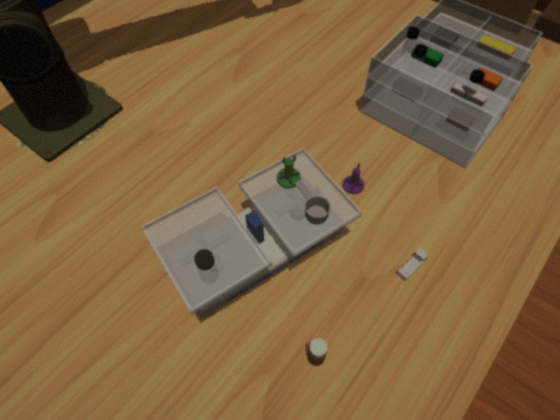

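View pics/top1.png

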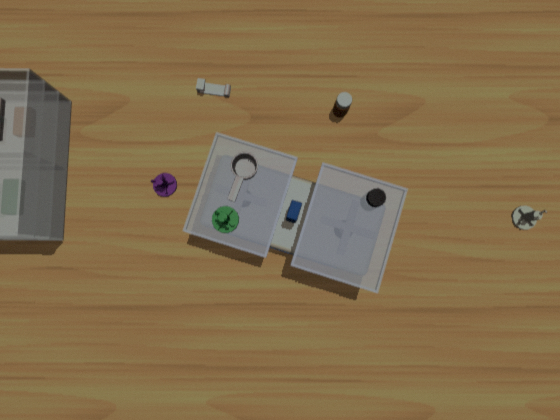

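View pics/wrist1.png

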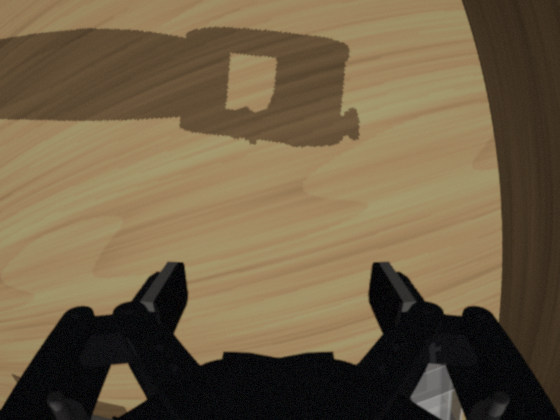

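The scoop (top 245,167) and green anchor (225,219) share the left pan, and the vial (376,198) is in the other. So 120 g faces 60 g, and the anchor has to move across. There are three candidate anchors: green (225,219), purple (163,184) outside the pan, and white (526,217). Only the green one fits. Next I'll measure and check it in an enlarged crop.

```bash
cat > meas.py <<'E'
from h import *
import sys
tag=sys.argv[1]
for n in("scene","top"):
    p=vision.read_camera(n);X=xyz(p);f=p["frame"].astype(int);r,g,b=f[...,0],f[...,1],f[...,2]
    save(p,f"{n}_{tag}.png",(180,130,420,300) if n=="top" else (130,130,370,310),3.3)
    hsv=cv2.cvtColor(p["frame"],cv2.COLOR_RGB2HSV).astype(int)
    H,S,V=hsv[...,0],hsv[...,1],hsv[...,2]
    inb=(X[...,0]>.4)&(X[...,0]<.75)&(abs(X[...,1])<.21)&(p["depth"]>0)
    m=inb&(H>45)&(H<80)&(S>110)&(V>30)&(X[...,2]>.05)
    P=X[m];print(n,"green",len(P),"z pct",np.percentile(P[:,2],[2,10,25,50,75,90,98]).round(4))
    for lo,hi in((.08,.104),(.104,.112),(.112,.118),(.118,.14),(.14,.18)):
        q=P[(P[:,2]>lo)&(P[:,2]<hi)]
        if len(q): print(lo,hi,len(q),q.mean(0).round(4),((q.min(0)+q.max(0))/2).round(4),np.ptp(q,axis=0).round(4))
    m=inb&(H>100)&(H<125)&(S>150)&(X[...,2]>.05)
    P=X[m];P=P[P[:,2]>np.percentile(P[:,2],60)-.003]
    if len(P)>5:
        R=cv2.minAreaRect((P[:,:2]*1000).astype(np.float32));print("post",len(P),np.median(P[:,2]).round(4),R)
    m=inb&(V<45)&(X[...,2]>.14);P=X[m]
    if len(P): print("cap",len(P),np.median(P,axis=0).round(4),((P.min(0)+P.max(0))/2).round(4),np.ptp(P,axis=0).round(4))
    print("table z",np.median(X[300:400,100:200,2]) if n=="top" else "")
E
python3 meas.py a
```

```text
scene green 247 z pct [0.0967 0.0972 0.098  0.0992 0.1063 0.1399 0.1416]
0.08 0.104 169 [0.5665 0.1225 0.0985] [0.5574 0.1305 0.0999] [0.0474 0.0453 0.0082]
0.104 0.112 32 [0.5647 0.1256 0.1065] [0.564  0.1279 0.1065] [0.0249 0.0273 0.005 ]
0.112 0.118 1 [0.5569 0.124  0.1163] [0.5569 0.124  0.1163] [0. 0. 0.]
0.118 0.14 21 [0.5638 0.1268 0.1388] [0.5634 0.1277 0.1382] [0.0131 0.0108 0.0034]
0.14 0.18 24 [0.564  0.1275 0.1411] [0.5631 0.1263 0.1426] [0.0135 0.0131 0.0051]Traceback (most recent call last):
  File "meas.py", line 16, in <module>
    P=X[m];P=P[P[:,2]>np.percentile(P[:,2],60)-.003]
                      ~~~~~~~~~~~~~^^^^^^^^^^^
    return _quantile_unchecked(
        a, q, axis, out, overwrite_input, method, keepdims, weights)
    return _ureduce(a,
                    func=_quantile_ureduce_func,
    ...<5 lines>...
                    overwrite_input=overwrite_input,
                    method=method)
    r = func(a, **kwargs)
    result = _quantile(arr,
                       quantiles=q,
    ...<2 lines>...
                       out=out,
                       weights=wgt)
    slices_having_nans = np.isnan(arr[-1, ...])
                                  ~~~^^^^^^^^^
IndexError: index -1 is out of bounds for axis 0 with size 0
```

View pics/scene_a.png

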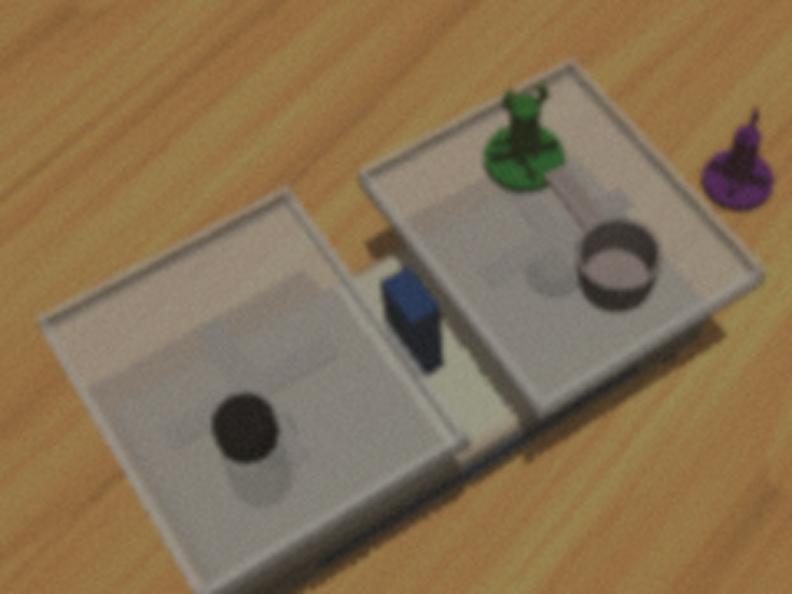

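The crop confirms it: the green anchor is in the pan beside the scoop handle, and the purple one is outside. I'll fix the post mask and get the top view.

```bash
sed -i 's/(H>100)&(H<125)&(S>150)&(X\[...,2\]>.05)/(b>1.35*r)\&(b>1.2*g)\&(b>50)\&(X[...,2]>.1)/; s/    P=X\[m\];P=P\[P\[:,2\]>np.*/    P=X[m]/' meas.py
python3 meas.py a
```

```text
scene green 241 z pct [0.0964 0.0974 0.0981 0.0991 0.1071 0.1401 0.1414]
0.08 0.104 162 [0.5665 0.1229 0.0985] [0.5635 0.1275 0.0994] [0.0368 0.0396 0.0086]
0.104 0.112 31 [0.5645 0.1243 0.1068] [0.5644 0.1281 0.1066] [0.0238 0.0268 0.0052]
0.112 0.118 1 [0.5576 0.1231 0.1151] [0.5576 0.1231 0.1151] [0. 0. 0.]
0.118 0.14 19 [0.5655 0.1274 0.139 ] [0.5646 0.1279 0.1382] [0.012  0.0126 0.0034]
0.14 0.18 28 [0.5627 0.1275 0.1409] [0.5632 0.1273 0.1414] [0.0131 0.0111 0.0028]
post 156 0.111 ((578.5761108398438, 17.432537078857422), (16.59462547302246, 26.939043045043945), 72.61028289794922)
cap 255 [ 0.594  -0.1011  0.1717] [ 0.5918 -0.1001  0.1674] [0.0239 0.0236 0.0152]
table z 
top green 497 z pct [0.0941 0.0952 0.0962 0.0976 0.1063 0.1395 0.1516]
0.08 0.104 342 [0.5591 0.1266 0.0969] [0.5608 0.1276 0.0985] [0.039  0.0391 0.0108]
0.104 0.112 41 [0.5581 0.1242 0.1058] [0.5615 0.1264 0.1064] [0.0288 0.0253 0.0042]
0.112 0.118 1 [0.5668 0.1224 0.1165] [0.5668 0.1224 0.1165] [0. 0. 0.]
0.118 0.14 77 [0.5609 0.1275 0.1366] [0.5613 0.1277 0.1291] [0.0155 0.015  0.0217]
0.14 0.18 36 [0.5606 0.1266 0.1463] [0.5605 0.1272 0.1474] [0.0145 0.0192 0.0147]
post 195 0.1096 ((575.097900390625, 17.78569793701172), (16.961589813232422, 28.228424072265625), 71.94149017333984)
cap 255 [ 0.5863 -0.0979  0.1705] [0.5763 0.0047 0.1596] [0.046  0.231  0.0282]
table z -0.00030628630432541417
```

```bash
python3 - <<'E'
from h import *
p=vision.read_camera("top");X=xyz(p);d=p["depth"]
hsv=cv2.cvtColor(p["frame"],cv2.COLOR_RGB2HSV).astype(int)
m=((X[...,2]>.08)&(X[...,2]<.13)&(d>0)&(X[...,0]>.4)&(X[...,0]<.8)&(abs(X[...,1])<.23)).astype(np.uint8)
cv2.imwrite("pics/mask.png",m*255)
n,l,st,c=cv2.connectedComponentsWithStats(m)
for i in range(1,n):
    if st[i,4]>300:
        P=X[l==i];print(st[i],np.median(P[:,2]),cv2.minAreaRect((P[:,:2]*1000).astype(np.float32)))
for u,v in((300,205),(345,200),(260,220),(293,212)):print(u,v,X[v-2:v+3,u-2:u+3].reshape(-1,3).mean(0).round(4))
E
```

```text
[ 182  132  116  125 9012] 0.09132869211179673 ((602.8211669921875, 103.70667266845703), (140.4792022705078, 170.34315490722656), 72.78273010253906)
[ 290  162  118  131 9481] 0.10895560896060703 ((549.5003051757812, -68.52938079833984), (140.4479217529297, 170.32708740234375), 72.8157730102539)
300 205 [0.5846 0.007  0.0927]
345 200 [ 0.5912 -0.0634  0.1084]
260 220 [0.56   0.0716 0.091 ]
293 212 [0.5714 0.019  0.1092]
```

View pics/top_a.png

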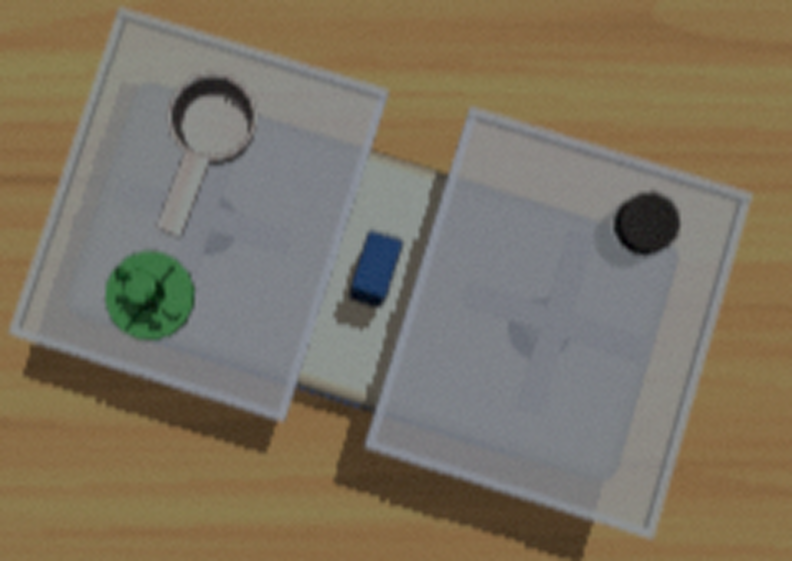

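View pics/mask.png

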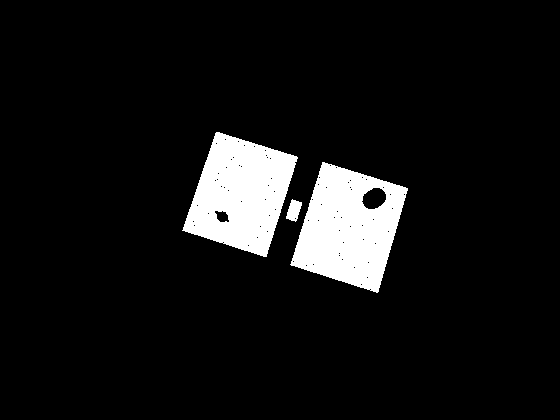

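Balance centre is (0.576, 0.018) with yaw −17.2°. The low pan floor is at z 0.091. The anchor axis is at about (0.562, 0.127), and the jaws already line up with the balance y axis. I'll move above the anchor.

```bash
python3 -m creep '[{"tx":0.02,"ty":-0.03,"tz":0.0},{"tx":0.06,"ty":-0.08,"tz":0.0},{"tx":0.10,"ty":-0.13,"tz":0.0},{"tx":0.14,"ty":-0.18,"tz":0.0},{"tx":0.18,"ty":-0.235,"tz":0.0},{"tx":0.22,"ty":-0.29,"tz":0.0},{"tx":0.26,"ty":-0.345,"tz":0.0},{"tx":0.30,"ty":-0.40,"tz":0.0},{"tx":0.345,"ty":-0.455,"tz":0.0},{"tx":0.3745,"ty":-0.495,"tz":0.0,"az":-0.007,"hand":1}]'
```

```text
validation failed for argument at $[0]...
```

All fields are required in each row.

```bash
python3 -m creep '[{"tx":0.02,"ty":-0.03,"tz":0,"ax":0,"ay":0,"az":0,"hand":1},{"tx":0.06,"ty":-0.08,"tz":0,"ax":0,"ay":0,"az":0,"hand":1},{"tx":0.10,"ty":-0.13,"tz":0,"ax":0,"ay":0,"az":0,"hand":1},{"tx":0.14,"ty":-0.18,"tz":0,"ax":0,"ay":0,"az":0,"hand":1},{"tx":0.18,"ty":-0.235,"tz":0,"ax":0,"ay":0,"az":0,"hand":1},{"tx":0.22,"ty":-0.29,"tz":0,"ax":0,"ay":0,"az":0,"hand":1},{"tx":0.26,"ty":-0.345,"tz":0,"ax":0,"ay":0,"az":0,"hand":1},{"tx":0.30,"ty":-0.40,"tz":0,"ax":0,"ay":0,"az":0,"hand":1},{"tx":0.345,"ty":-0.455,"tz":0,"ax":0,"ay":0,"az":0,"hand":1},{"tx":0.3745,"ty":-0.495,"tz":0,"ax":0,"ay":0,"az":-0.007,"hand":1}]'
python3 - <<'E'
from h import *
s=bot.read_state();print(s["time_s"],s["tool_pos"],s["tool_rot"],s["joint_positions"])
p=vision.read_camera("wrist");save(p,"w2.png")
p=vision.read_camera("scene");save(p,"s2.png")
E
```

```text
time_s: 2.0
tool_pos: [0.5497, 0.1433, 0.2317]
tool_rot: [0.149, 0.989, 0.0, 0.0]
wrist_force: [0.4, 1.0, 0.1]
width: 0.998
2.0 [0.54971897 0.14330491 0.23173428] [1.49499035e-01 9.88761733e-01 2.50375652e-04 4.59110886e-04] [ 1.60424731e-01 -5.74936968e-02  1.83548660e+00  2.00604294e-04
  1.36257245e+00 -1.11028973e+00]
```

View pics/w2.png

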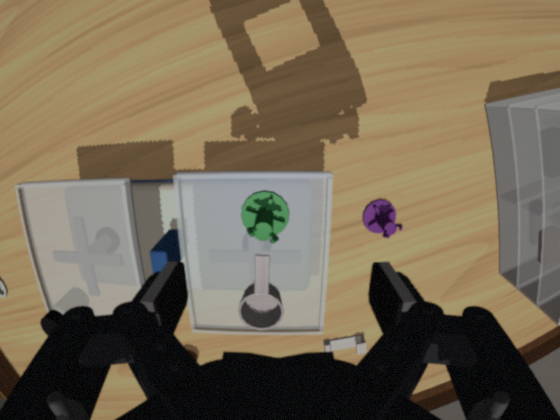

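```bash
python3 - <<'E'
from h import *
s=bot.read_state();print(s["time_s"],s["tool_pos"],s["joint_velocities"].round(3))
E
```

```text
2.1 [0.55132064 0.14057254 0.23146574] [ 0.074 -0.028  0.036  0.055  0.03   0.043]
```

```bash
python3 -m creep '[{"tx":0.005,"ty":-0.007,"tz":0,"ax":0,"ay":0,"az":-0.007,"hand":1},{"tx":0.01,"ty":-0.013,"tz":-0.01,"ax":0,"ay":0,"az":-0.007,"hand":1},{"tx":0.01,"ty":-0.013,"tz":-0.02,"ax":0,"ay":0,"az":-0.007,"hand":1},{"tx":0.01,"ty":-0.013,"tz":-0.035,"ax":0,"ay":0,"az":-0.007,"hand":1},{"tx":0.01,"ty":-0.013,"tz":-0.05,"ax":0,"ay":0,"az":-0.007,"hand":1},{"tx":0.01,"ty":-0.013,"tz":-0.06,"ax":0,"ay":0,"az":-0.007,"hand":1},{"tx":0.01,"ty":-0.013,"tz":-0.07,"ax":0,"ay":0,"az":-0.007,"hand":1},{"tx":0.01,"ty":-0.013,"tz":-0.075,"ax":0,"ay":0,"az":-0.007,"hand":1},{"tx":0.01,"ty":-0.013,"tz":-0.075,"ax":0,"ay":0,"az":-0.007,"hand":1},{"tx":0.01,"ty":-0.013,"tz":-0.075,"ax":0,"ay":0,"az":-0.007,"hand":1}]'
python3 - <<'E'
from h import *
p=vision.read_camera("wrist");save(p,"w3.png")
p=vision.read_camera("scene");save(p,"s3.png",(180,80,420,260),3.3)
s=bot.read_state();print(s["time_s"],s["tool_pos"],s["tool_rot"])
E
```

```text
time_s: 3.35
tool_pos: [0.559, 0.1321, 0.1569]
tool_rot: [0.153, 0.988, 0.0, 0.0]
wrist_force: [0.8, -0.4, 0.8]
width: 1.0
3.45 [0.55901797 0.13214419 0.15699845] [1.52801991e-01 9.88256655e-01 1.62216580e-04 5.55906742e-04]
```

View pics/w3.png

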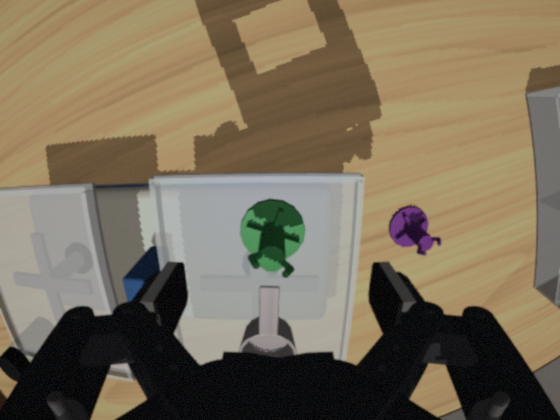

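View pics/s3.png

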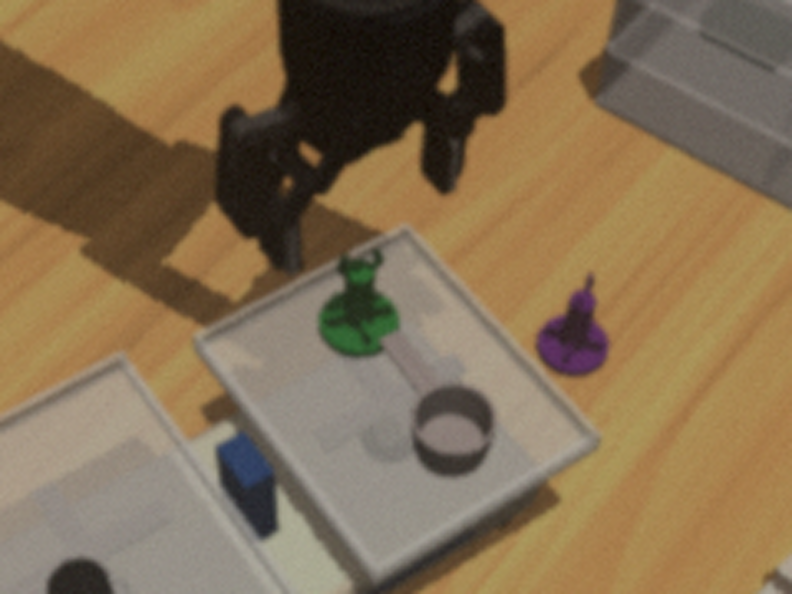

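```bash
python3 -m creep '[{"tx":0.003,"ty":-0.005,"tz":0,"ax":0,"ay":0,"az":0,"hand":1},{"tx":0.003,"ty":-0.005,"tz":-0.01,"ax":0,"ay":0,"az":0,"hand":1},{"tx":0.003,"ty":-0.005,"tz":-0.02,"ax":0,"ay":0,"az":0,"hand":1},{"tx":0.003,"ty":-0.005,"tz":-0.03,"ax":0,"ay":0,"az":0,"hand":1},{"tx":0.003,"ty":-0.005,"tz":-0.04,"ax":0,"ay":0,"az":0,"hand":1},{"tx":0.003,"ty":-0.005,"tz":-0.046,"ax":0,"ay":0,"az":0,"hand":1},{"tx":0.003,"ty":-0.005,"tz":-0.046,"ax":0,"ay":0,"az":0,"hand":1},{"tx":0.003,"ty":-0.005,"tz":-0.046,"ax":0,"ay":0,"az":0,"hand":0},{"tx":0.003,"ty":-0.005,"tz":-0.046,"ax":0,"ay":0,"az":0,"hand":0},{"tx":0.003,"ty":-0.005,"tz":-0.046,"ax":0,"ay":0,"az":0,"hand":-0.2}]' 25
python3 - <<'E'
from h import *
p=vision.read_camera("wrist");save(p,"w4.png")
p=vision.read_camera("scene");save(p,"s4.png",(180,80,420,260),3.3)
s=bot.read_state();print(s["time_s"],s["tool_pos"],s["width"])
E
```

```text
time_s: 4.7
tool_pos: [0.5618, 0.1271, 0.1107]
tool_rot: [0.153, 0.988, 0.0, 0.0]
wrist_force: [0.2, -0.0, -0.5]
width: 0.404
4.8 [0.56171911 0.12711359 0.11053682] 0.4044237477869372
```

View pics/w4.png

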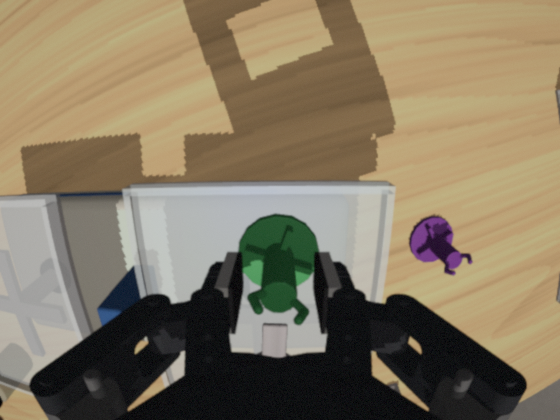

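View pics/s4.png

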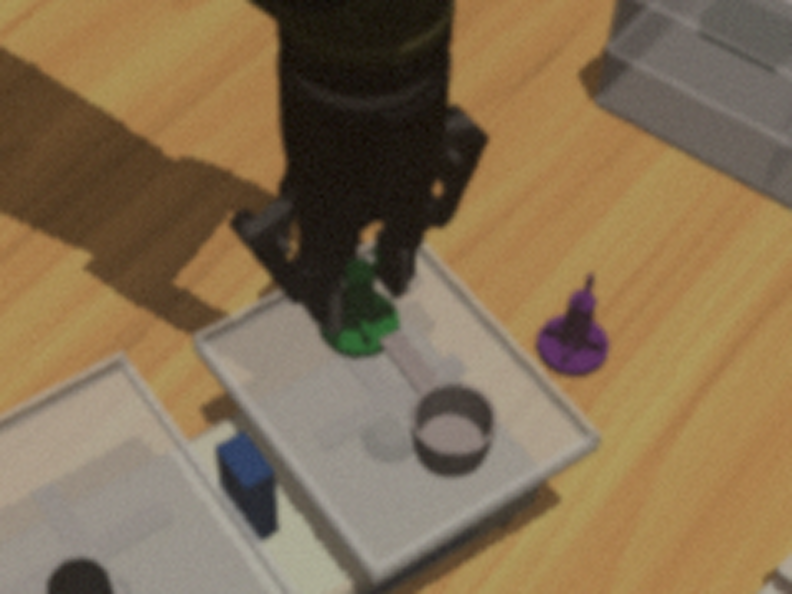

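The anchor is centred between the pads (stem at column 280), and the handle tip is clear of them. I'll finish closing, then lift.

```bash
python3 -m creep '[{"tx":0,"ty":0,"tz":0,"ax":0,"ay":0,"az":0,"hand":-0.5},{"tx":0,"ty":0,"tz":0,"ax":0,"ay":0,"az":0,"hand":-1},{"tx":0,"ty":0,"tz":0,"ax":0,"ay":0,"az":0,"hand":-1},{"tx":0,"ty":0,"tz":0,"ax":0,"ay":0,"az":0,"hand":-1},{"tx":0,"ty":0,"tz":0,"ax":0,"ay":0,"az":0,"hand":-1},{"tx":0,"ty":0,"tz":0.003,"ax":0,"ay":0,"az":0,"hand":-1},{"tx":-0.001,"ty":0,"tz":0.01,"ax":0,"ay":0,"az":0,"hand":-1},{"tx":-0.003,"ty":0.001,"tz":0.02,"ax":0,"ay":0,"az":0,"hand":-1},{"tx":-0.005,"ty":0.0015,"tz":0.035,"ax":0,"ay":0,"az":0,"hand":-1},{"tx":-0.005,"ty":0.0015,"tz":0.05,"ax":0,"ay":0,"az":0,"hand":-1}]' 25
python3 - <<'E'
from h import *
p=vision.read_camera("wrist");save(p,"w5.png")
p=vision.read_camera("scene");save(p,"s5.png",(180,80,420,260),3.3)
s=bot.read_state();print(s["time_s"],s["tool_pos"],s["width"])
E
```

```text
time_s: 6.05
tool_pos: [0.5567, 0.1287, 0.1619]
tool_rot: [0.153, 0.988, 0.0, 0.0]
wrist_force: [0.2, 0.2, -1.1]
width: 0.177
6.15 [0.55826269 0.12885736 0.16365725] 0.17972918922487274
```

View pics/w5.png

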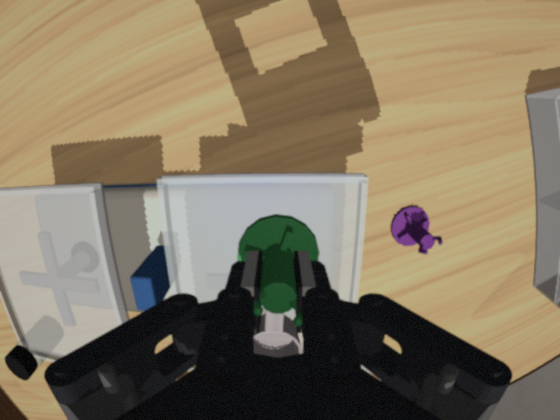

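View pics/s5.png

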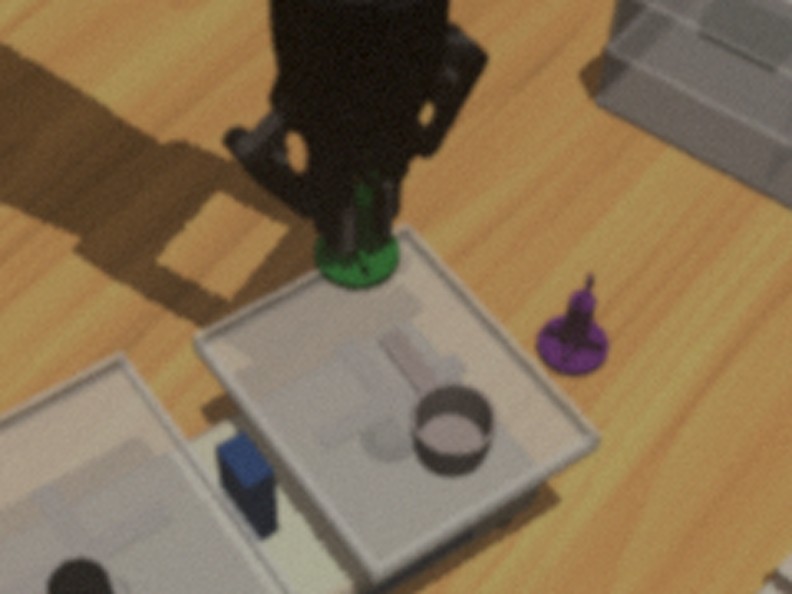

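The anchor is held upright and the scoop hasn't moved. Next I carry it to about (0.506, −0.055).

```bash
python3 -m creep '[{"tx":0,"ty":-0.01,"tz":0.005,"ax":0,"ay":0,"az":0,"hand":-1},{"tx":-0.007,"ty":-0.03,"tz":0.01,"ax":0,"ay":0,"az":0,"hand":-1},{"tx":-0.014,"ty":-0.055,"tz":0.01,"ax":0,"ay":0,"az":0,"hand":-1},{"tx":-0.021,"ty":-0.08,"tz":0.01,"ax":0,"ay":0,"az":0,"hand":-1},{"tx":-0.028,"ty":-0.105,"tz":0.01,"ax":0,"ay":0,"az":0,"hand":-1},{"tx":-0.035,"ty":-0.13,"tz":0.01,"ax":0,"ay":0,"az":0,"hand":-1},{"tx":-0.042,"ty":-0.155,"tz":0.01,"ax":0,"ay":0,"az":0,"hand":-1},{"tx":-0.047,"ty":-0.173,"tz":0.01,"ax":0,"ay":0,"az":0,"hand":-1},{"tx":-0.05,"ty":-0.184,"tz":0.005,"ax":0,"ay":0,"az":0,"hand":-1},{"tx":-0.05,"ty":-0.184,"tz":0,"ax":0,"ay":0,"az":0,"hand":-1}]' 25
python3 - <<'E'
from h import *
p=vision.read_camera("wrist");save(p,"w6.png")
p=vision.read_camera("scene");save(p,"s6.png",(130,100,370,280),3.3)
s=bot.read_state();print(s["time_s"],s["tool_pos"],s["tool_rot"],s["width"])
E
```

```text
time_s: 7.4
tool_pos: [0.5063, -0.056, 0.1599]
tool_rot: [0.153, 0.988, 0.0, -0.0]
wrist_force: [0.4, 0.3, 0.3]
width: 0.181
7.5 [ 0.50606641 -0.05504282  0.15919011] [ 1.52753359e-01  9.88263875e-01  2.14058863e-04 -9.37757470e-04] 0.17882358181085278
```

View pics/w6.png

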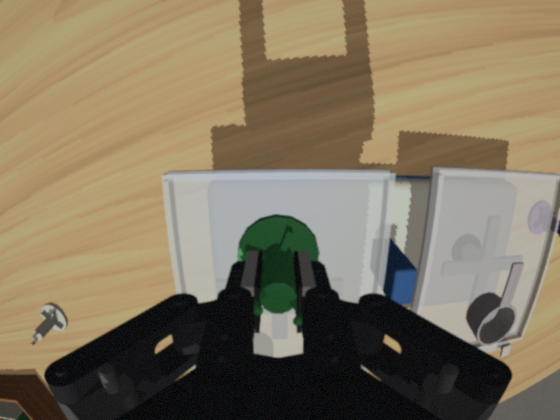

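View pics/s6.png

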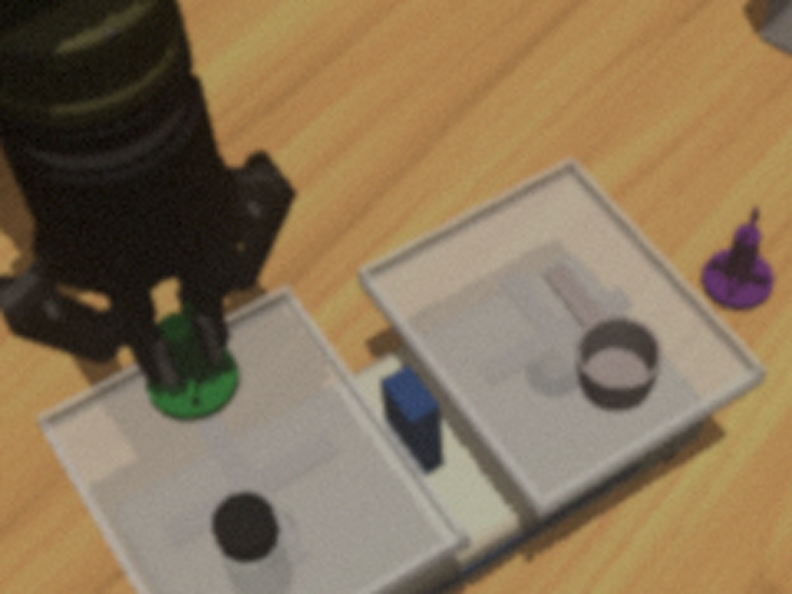

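```bash
python3 -m creep '[{"tx":0,"ty":0,"tz":-0.006,"ax":0,"ay":0,"az":0,"hand":-1},{"tx":0,"ty":0,"tz":-0.014,"ax":0,"ay":0,"az":0,"hand":-1},{"tx":0,"ty":0,"tz":-0.021,"ax":0,"ay":0,"az":0,"hand":-1},{"tx":0,"ty":0,"tz":-0.026,"ax":0,"ay":0,"az":0,"hand":-1},{"tx":0,"ty":0,"tz":-0.03,"ax":0,"ay":0,"az":0,"hand":-1},{"tx":0,"ty":0,"tz":-0.033,"ax":0,"ay":0,"az":0,"hand":-1},{"tx":0,"ty":0,"tz":-0.036,"ax":0,"ay":0,"az":0,"hand":-1},{"tx":0,"ty":0,"tz":-0.0385,"ax":0,"ay":0,"az":0,"hand":-1},{"tx":0,"ty":0,"tz":-0.0395,"ax":0,"ay":0,"az":0,"hand":-1},{"tx":0,"ty":0,"tz":-0.0395,"ax":0,"ay":0,"az":0,"hand":-1}]' 25
python3 - <<'E'
from h import *
p=vision.read_camera("scene");save(p,"s7.png",(130,100,370,280),3.3)
s=bot.read_state();print(s["time_s"],s["tool_pos"],s["width"],s["wrist_force"])
E
```

```text
time_s: 8.75
tool_pos: [0.5066, -0.0554, 0.1208]
tool_rot: [0.153, 0.988, -0.0, -0.0]
wrist_force: [-0.5, 0.5, 0.2]
width: 0.176
8.8 [ 0.50664583 -0.05540967  0.12089082] 0.17556749507203398 [-0.32340076  0.24925792 -0.14206668]
```

View pics/s7.png

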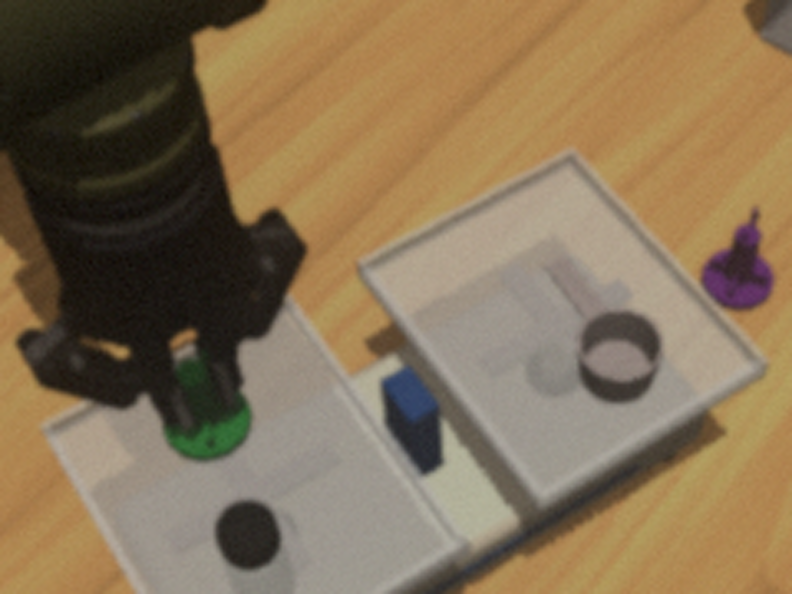

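Both pans have shifted towards level, so the anchor is resting on the pan floor. I'll release gradually.

```bash
python3 -m creep '[{"tx":0,"ty":0,"tz":0,"ax":0,"ay":0,"az":0,"hand":-0.6},{"tx":0,"ty":0,"tz":0,"ax":0,"ay":0,"az":0,"hand":-0.5},{"tx":0,"ty":0,"tz":0,"ax":0,"ay":0,"az":0,"hand":-0.4},{"tx":0,"ty":0,"tz":0,"ax":0,"ay":0,"az":0,"hand":-0.3},{"tx":0,"ty":0,"tz":0,"ax":0,"ay":0,"az":0,"hand":-0.1},{"tx":0,"ty":0,"tz":0,"ax":0,"ay":0,"az":0,"hand":0.1},{"tx":0,"ty":0,"tz":0,"ax":0,"ay":0,"az":0,"hand":0.3},{"tx":0,"ty":0,"tz":0,"ax":0,"ay":0,"az":0,"hand":0.5},{"tx":0,"ty":0,"tz":0,"ax":0,"ay":0,"az":0,"hand":0.6},{"tx":0,"ty":0,"tz":0,"ax":0,"ay":0,"az":0,"hand":0.6}]' 25
python3 - <<'E'
from h import *
p=vision.read_camera("wrist");save(p,"w8.png")
p=vision.read_camera("scene");save(p,"s8.png",(130,100,370,280),3.3)
s=bot.read_state();print(s["time_s"],s["tool_pos"],s["width"],s["wrist_force"])
E
```

```text
time_s: 10.05
tool_pos: [0.5066, -0.0554, 0.1208]
tool_rot: [0.153, 0.988, -0.0, 0.0]
wrist_force: [0.5, -0.4, -0.2]
width: 0.801
10.15 [ 0.5066086  -0.05539578  0.12080872] 0.7985951032805522 [-0.04154446  0.64371311  0.10221932]
```

View pics/w8.png

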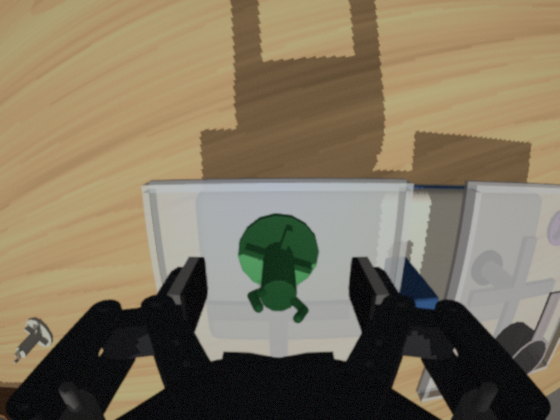

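View pics/s8.png

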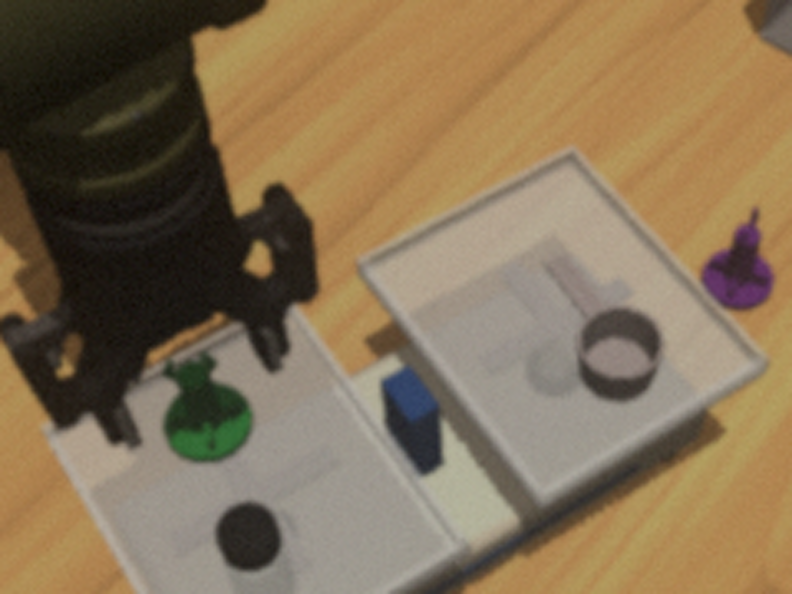

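The anchor is free and standing. I'll retreat straight up, then back towards the robot and left, out of the top view.

```bash
python3 -m creep '[{"tx":0,"ty":0,"tz":0.01,"ax":0,"ay":0,"az":0,"hand":0.6},{"tx":0,"ty":0,"tz":0.03,"ax":0,"ay":0,"az":0,"hand":0.6},{"tx":0,"ty":0,"tz":0.055,"ax":0,"ay":0,"az":0,"hand":0.6},{"tx":0,"ty":0,"tz":0.085,"ax":0,"ay":0,"az":0,"hand":0.6},{"tx":0,"ty":0,"tz":0.12,"ax":0,"ay":0,"az":0,"hand":0.6},{"tx":-0.02,"ty":-0.03,"tz":0.13,"ax":0,"ay":0,"az":0,"hand":0.6},{"tx":-0.05,"ty":-0.07,"tz":0.13,"ax":0,"ay":0,"az":0,"hand":0.6},{"tx":-0.08,"ty":-0.11,"tz":0.13,"ax":0,"ay":0,"az":0,"hand":0.6},{"tx":-0.11,"ty":-0.15,"tz":0.13,"ax":0,"ay":0,"az":0,"hand":0.6},{"tx":-0.11,"ty":-0.18,"tz":0.13,"ax":0,"ay":0,"az":0,"hand":0.6}]'
python3 meas.py b
python3 - <<'E'
from h import *
p=vision.read_camera("top");X=xyz(p)
for q in((602.8,103.7),(549.5,-68.5)):
    d=np.hypot(X[...,0]-q[0]/1000,X[...,1]-q[1]/1000)
    print(np.median(X[...,2][d<.02]))
    m=(abs(X[...,2]-.105)<.02)&(d<.09)
s=bot.read_state();print(s["time_s"],s["tool_pos"],s["joint_velocities"].round(3))
E
```

```text
time_s: 11.4
tool_pos: [0.3953, -0.2368, 0.252]
tool_rot: [0.154, 0.988, -0.001, 0.001]
wrist_force: [-0.0, 0.0, -0.4]
width: 0.801
scene green 340 z pct [0.1047 0.1056 0.1065 0.1075 0.1152 0.148  0.1497]
0.104 0.112 236 [ 0.5138 -0.0577  0.1068] [ 0.5093 -0.0548  0.108 ] [0.0393 0.04   0.0079]
0.112 0.118 42 [ 0.5108 -0.0557  0.1153] [ 0.5095 -0.0536  0.115 ] [0.0251 0.0287 0.0054]
0.118 0.14 3 [ 0.5092 -0.0518  0.1293] [ 0.5077 -0.0537  0.1301] [0.0094 0.0129 0.0072]
0.14 0.18 59 [ 0.5091 -0.0544  0.1483] [ 0.5082 -0.0548  0.1474] [0.014  0.013  0.0074]
post 157 0.111 ((578.3379516601562, 17.528404235839844), (17.38382911682129, 27.513900756835938), 74.53909301757812)
cap 1736 [ 0.4201 -0.1845  0.3211] [ 0.5017 -0.1318  0.2536] [0.2033 0.1563 0.2256]
table z 
top green 520 z pct [0.1029 0.1041 0.1048 0.106  0.1147 0.1479 0.159 ]
0.08 0.104 45 [ 0.5068 -0.0538  0.1032] [ 0.5068 -0.0546  0.1025] [0.0361 0.0393 0.0029]
0.104 0.112 317 [ 0.5046 -0.0525  0.1058] [ 0.5053 -0.0543  0.108 ] [0.0391 0.0396 0.008 ]
0.112 0.118 40 [ 0.5068 -0.0524  0.1143] [ 0.5059 -0.0548  0.115 ] [0.0279 0.0294 0.0059]
0.118 0.14 6 [ 0.5033 -0.049   0.1295] [ 0.5049 -0.0491  0.1292] [0.0107 0.004  0.0195]
0.14 0.18 112 [ 0.5061 -0.0543  0.1496] [ 0.5061 -0.0542  0.1518] [0.0163 0.0202 0.0225]
post 197 0.1094 ((575.1012573242188, 17.748775482177734), (17.044879913330078, 28.425498962402344), 71.98573303222656)
cap 1969 [ 0.4126 -0.1913  0.3625] [ 0.4996 -0.1278  0.2795] [0.1992 0.1645 0.2765]
table z -0.0003417561600521249
0.10114484420736368
0.0992021708602398
11.55 [ 0.39637677 -0.23628742  0.25158218] [ 0.036 -0.005  0.013  0.007  0.004  0.006]
```

View pics/top_b.png

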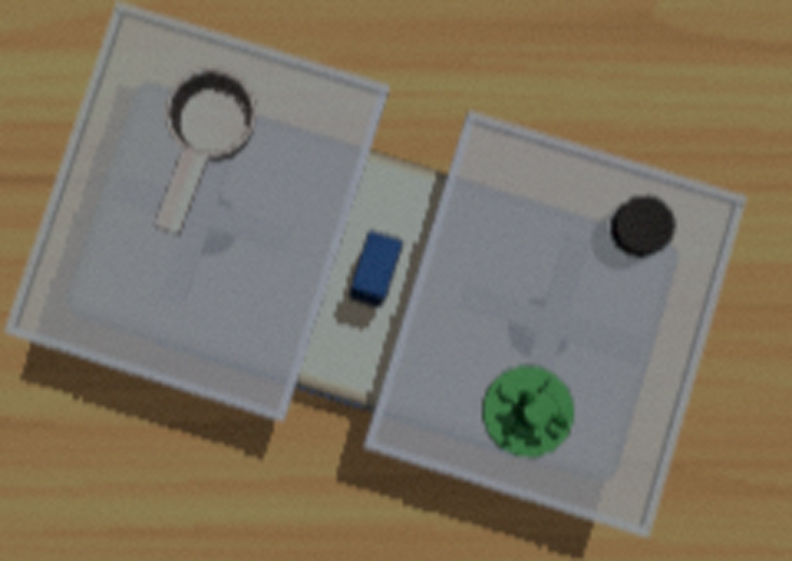

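View pics/scene_b.png

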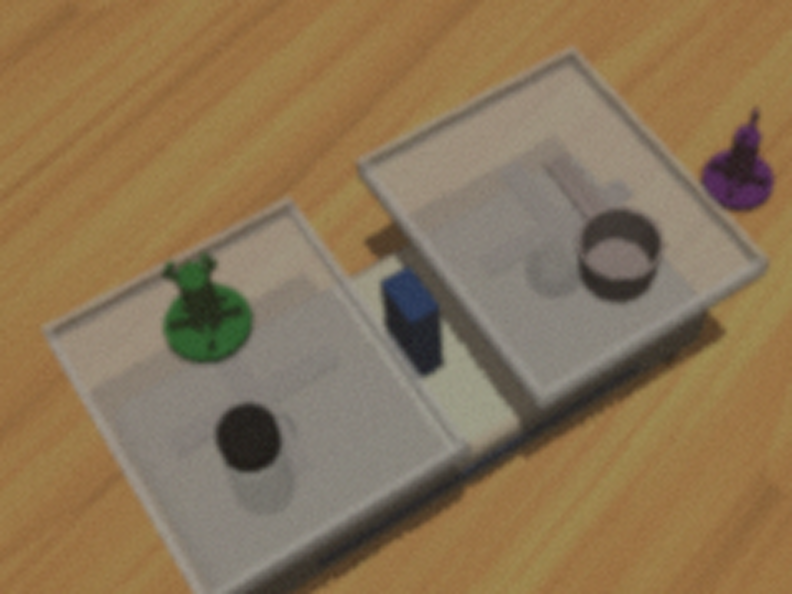

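The pan floors read 101.1 and 99.2 mm, all three things are standing, and the arm is clear. I'll hand in.

```bash
python3 -c "
from rig import bot
print(bot.hand_in())"
```

```text
the job is handed in; nothing more can be done
None
```

I moved the green anchor from the low pan to the high one beside the vial and left the scoop alone in its pan. The job is handed in; it gives no verdict.

My last checks before handing in, at about 11.5 s of the 42 s allowed:
- **Level:** the top camera read the pan floors at about 101.1 mm under the scoop and 99.2 mm under the vial and anchor. That is within the 94–106 mm band.
- **Standing:** in both views the scoop, vial and anchor look upright and inside their pans. I judged this by eye and did not measure tilt.
- **Arm:** it was well clear, with the fingers open and touching nothing. Wrist force readings stayed around 1 N or less each time I looked.

No check failed. The scene camera read points 1–3 mm differently from the top camera, for example 578 against 575 mm for the post's x. The calibration is only good to about 2 mm, and this does not affect the result.

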